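Lay the telescoping stop bar in its cradle and lengthen it by one notch

TASK

Pick up the telescoping stop bar from the bench, lay it down in the bench cradle just as it is, and let go of it. Then press the sprung red button on its blue sleeve and slide the sleeve outwards (away from the black end cap) to the very next notch, so that the button pops all the way back out there; leave the bar lying in the cradle and do not disturb the other things.

Things in the scene. Friction and masses are not known exactly. Their poses are not given: they have to be found in the camera images.
- bar_mid (a point): Point on the stop bar's centre line near its centre of mass, to grip for lifting. Steel bar, 22 x 22 mm section, about 0.5 kg. Bar axes: z up, y along it, +y to the blue sleeve, -x the red button's side. Bare steel runs 42 mm from here to the sleeve, 151 mm to the end cap. On the bench it lies on cap and sleeve, centre line 16 mm up. Notches 35 mm apart in its +x side, mostly under the sleeve.
- bar_axis (a point): Point on the bar's centre line 27 mm from bar_mid towards the sleeve; axes of the bar. It coincides with cradle_seat when the bar is laid exactly right.
- bar_cap (a point): Centre of the black end cap at the bar's -y end: 44 mm wide (x), 12 mm long (y), 32 mm high; 184 mm from bar_axis.
- sleeve_grip (a point): Middle of the plain outer part of the blue sleeve, on the bar's centre line; moves with the sleeve. The sleeve is 36 mm wide, 32 mm high and 120 mm long: from 90 mm before this point (towards the cap) to 30 mm beyond it, then a 12 mm black rubber foot. Axes of the bar.
- button_face (a point): Centre of the outer face of the round red button, 18 mm across, on the sleeve's -x side, 60 mm before sleeve_grip (towards the cap). Out, it stands 11 mm proud of the sleeve; fully pressed, 3 mm. It can be squeezed between a finger on it and one on the sleeve's opposite face (47 mm over both when out, 39 mm pressed).
- button (a joint): Button travel in m, pressed towards +x: 0 = popped out, its tooth in a notch, sleeve locked; 0.008 = fully pressed, about 8 N (3 N to start). The sleeve is free above about 0.006. Let go between notches, the button stays in at 0.0055, the sleeve still slides, and the button pops out and locks by itself at a notch.
- sleeve (a joint): Sleeve position along the bar in m, growing outwards (+y); starts at 0. Notches at -0.035, 0, 0.035 and 0.070; play in a notch 1.5 mm either way. About 1.5 N slides it when free.
- cradle_seat (a point): Point of the fixed bench cradle where bar_axis belongs, 46 mm above the bench; axes as the bar's, +y to the sleeve end. Aluminium base plate 70 x 400 x 8 mm. From this point: forks at y = -80 and -160 mm, inner face of an end wall (51 mm high) at y = -198 mm, black sleeve rest at y = +35 to +175 mm. Room for fingers at bar_mid.
- cradle_fork (a point): Middle of the cradle's fork nearest the sleeve, at the bar's centre line. Both forks are dark steel, 12 mm thick (y), tops 71 mm above the bench; slot open at the top, 28 mm wide, flared at the mouth, floor 35 mm above the bench. The bar's end cap drops between the other fork and the end wall, with 8 to 12 mm of play along y.
- cradle_rest (a point): Centre of the top of the black rest, 22 mm wide (x), 140 mm long, 30 mm above the bench; the sleeve lies and slides on it.
- relay_box: bystander: grey boxed unit 103 x 119 x 43 mm, origin under its centre
- marker_blue: bystander: felt marker with blue cap, 131 mm long, 14 mm thick, origin under its centre
- orange_driver: bystander: orange-handled screwdriver, 213 mm long, 26 mm thick, origin under its centre

How it is judged (in metres and radians):
On the way, in this order (a step that is already met when the one before it is completed fails the run):
1. the bar lies in the cradle, let go, with the sleeve still in its starting notch (z of bar_axis in the frame of cradle_seat below 0.005 m and x of bar_axis in the frame of cradle_seat between -0.008 and 0.008 m and y of bar_axis in the frame of cradle_seat between -0.016 and 0.016 m and contact force between the fingers and bar below 0.3 N and value of joint sleeve below 0.005 m), for 0.2 s.
2. the sleeve is at the next notch with the button popped out (value of joint sleeve between 0.031 and 0.039 m and value of joint button below 0.002 m), for 0.2 s.
At the end, for the whole second after the job is handed in: The bar rests in the cradle: bar_axis within 8 mm sideways, 16 mm along and 5 mm in height of cradle_seat, parallel within 0.08 rad, upright within 0.1 rad, at rest; the sleeve is at its next notch outwards (joint sleeve 0.031 to 0.039) with the button popped out (joint button under 0.002) (all of step 2 and z of bar_axis in the frame of cradle_seat between -0.005 and 0.005 m and x of bar_axis in the frame of cradle_seat between -0.008 and 0.008 m and y of bar_axis in the frame of cradle_seat between -0.016 and 0.016 m and angle between the y axis of bar_axis and the y axis of cradle_seat, either way round below 0.08 rad and angle between bar_axis's own z axis and vertical below 0.1 rad and linear speed of bar below 0.02 m/s); the robot touches nothing.
It fails at once if a bystander was moved more than 3 cm (distance of any of relay_box, marker_blue, orange_driver from where it was at the start of the episode above 0.03 m).
It also fails if it takes over 54 s, if anything falls off the work surface, if the arm or the gripper's body presses on something with over 40 N, if the wrist force passes 120 N, or if a joint passes its speed limit or range.

ROBOT

A 6-joint arm with a two-finger parallel gripper is mounted at the origin on a cart in front of the work surface, level with it; the furniture and walls round the work are solid. World frame = base frame: x ahead of the robot, y to its left, z up, the work surface at z = 0. Lengths are in mm, angles in rad, forces in N, time in s.
With the tool pointing down it reaches from about 275 to 825 mm from the base axis. Payload 4.9 kg.
Tool frame: the origin (TCP) lies at the very end of the fingers, on their centre line; the grasp point (between the pads) lies 19 mm behind it; z points along the fingers, y is the direction in which the jaws open and shut (so a half turn about z gives the same grasp; the last joint's range is limited). The gripper opens to 85 mm and grips with 20 to 120 N. Pads are 22 mm wide; open, the fingers measure 114 mm over their backs; the gripper's body (76 mm by 85 mm) begins 54 mm behind the grasp point. The pads swing forward as they close: fully open they stand 13 mm farther back than shut.
Start: joints at [-1.25, 0.326, -0.193, 1.052, 0, 1.437], TCP at [241.619, -494.104, 231.281] pointing down, gripper open.
Joint ranges: [-2.65, 2.65], [-0.97, 1.79], [-1.3, 1.35], [-1.93, 2.1], [-1.47, 1.37], [-3.14, 3.14]. Speed limits (rad/s): [2.57, 2.57, 3.14, 3.14, 3.14, 3.14].

INTERFACE

Orientations are given as [roll, pitch, yaw] about the fixed x, y, z axes, in that order (R = Rz(yaw) Ry(pitch) Rx(roll)).
In Python, from bench import bot, solve_ik, imaging gives the robot as it stands. Calls block until the motion is done:
- bot.move_ptp(position, orientation): joint-space move of the TCP to a pose.
- bot.movel(position, rot=None, max_speed=150, threshold=None): straight line of the TCP; rot=None keeps the orientation; max_speed is the mean speed in mm/s. With threshold (N) it stops when the force on the tool has changed by that much, and returns True; else False.
- bot.move_j(angles): joint-space move.
- bot.grip(opening, effort=None): opening from 0.0 (shut) to 1.0 (fully open); effort is the grip in N (None keeps the last); returns when the fingers have stopped.
- bot.dwell(seconds).
- solve_ik(position, orientation): joint angles nearest the present ones, or None.
- bot.get_state(): the state.
- imaging.capture(name): name is "side" or "top"; returns the picture (420x560x3 uint8, blue, green, red); there is no depth.
- imaging.camera_model(name): a dict with "K" (3x3 intrinsics, pixels), "k1" (the pictures are not rectified: a ray, as slopes to the right and down, at radius r is drawn at 1 + k1 r^2 times it, then the intrinsics apply), "position" and "rotation" of the camera in the world. Camera axes: x right, y up, looking along -z (the intrinsics and any distortion apply to the point x, -y, -z); pixel columns grow to the right and rows downward; lengths in mm; the calibration is good to about 2 mm. A picture is of the moment at which its call begins. camera_model takes no time and is no camera call.
A pose or a line that the arm cannot do raises bot.IKError and nothing moves.
- bot.sign_off(): hands the job in, once; it reports no verdict.
The state is a dict: "t": time; "qpos": joint angles; "joint_velocities": joint speeds; "effort": joint torques, N m; "tcp_pos": TCP position; "orientation": TCP orientation; "contact_force": force on the tool from outside, world axes, zero at the start; "wrist_torque": the same for the moment, N m; "opening": opening from 0.0 (shut) to 1.0 (fully open).
Only numpy, scipy, OpenCV 4.12 (cv2) and the standard library are available. Lean on these libraries where they do the work, as an engineer would, in place of code of your own. Each camera call takes 0.05 s, during which the arm holds its last target.

## Working session

There is one attempt and no reset: what is moved stays moved. The work goes in short steps, each a Python script; the robot and the scene stay as the last script left them, time stands still between calls to the robot, and variables do not carry over. Pictures are saved under pics/ and viewed, and the job is handed in when it is done.

```bash
ls; mkdir -p pics; python3 - <<'E'
from bench import bot, solve_ik, imaging
import cv2
for n in("side","top"):
    cv2.imwrite(f"pics/{n}0.png",imaging.capture(n)); m=imaging.camera_model(n); print(n,m)
s=bot.get_state(); print(s['t'],s['tcp_pos'],s['orientation'],s['opening'])
E
```

```text
pics
side {'K': array([[488.30990219,   0.        , 280.20581613],
       [  0.        , 488.30990219, 219.37201825],
       [  0.        ,   0.        ,   1.        ]]), 'k1': -0.1617332398022947, 'position': array([-107.12126899,  940.42792964,  705.76992734]), 'rotation': array([ 1.10613307, -0.01154775, -2.65349058])}
top {'K': array([[434.27961321,   0.        , 279.9840568 ],
       [  0.        , 434.27961321, 205.13380485],
       [  0.        ,   0.        ,   1.        ]]), 'k1': 0.011845718021458907, 'position': array([ 360.92062316, -232.75823229, 1136.57840937]), 'rotation': array([ 0.16153498,  0.0310326 , -1.58475589])}
0.1 [ 241.45905711 -493.57447346  230.59149529] [-3.14003432e+00 -1.82389750e-04  4.54849321e-01] 1.0037836553014474
```

View pics/side0.png

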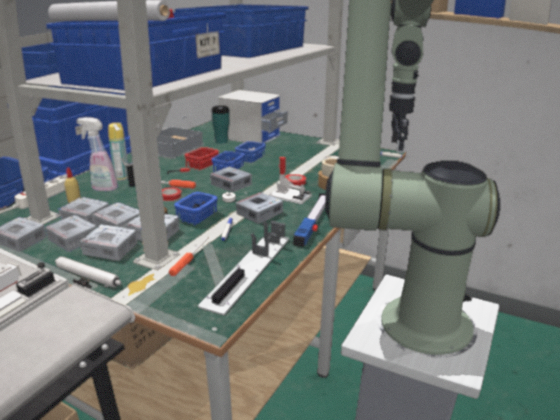

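View pics/top0.png

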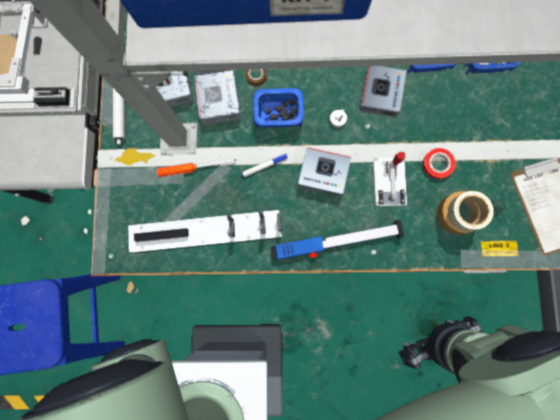

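```bash
cat > h.py <<'E'
import numpy as np, cv2
from scipy.spatial.transform import Rotation as R
from scipy.optimize import fsolve
from bench import bot, solve_ik, imaging
def cam(n):
    m=imaging.camera_model(n); return m['K'],m['k1'],np.array(m['position']),R.from_euler('xyz',m['rotation']).as_matrix()
def ray(n,uv):
    K,k1,p,M=cam(n); d=np.array([(uv[0]-K[0,2])/K[0,0],(uv[1]-K[1,2])/K[1,1]])
    s=d.copy()
    for _ in range(30): s=d/(1+k1*(s@s))
    v=M@np.array([s[0],-s[1],-1]); return p,v
def onplane(n,uv,z):
    p,v=ray(n,uv); return p+v*(z-p[2])/v[2]
def proj(n,P):
    K,k1,p,M=cam(n); q=M.T@(np.array(P,float)-p); s=np.array([q[0],-q[1]])/-q[2]
    s=s*(1+k1*(s@s)); return s*[K[0,0],K[1,1]]+K[:2,2]
def tri(uvt,uvs):
    a,u=ray('top',uvt); b,w=ray('side',uvs); A=np.stack([u,-w],1)
    t=np.linalg.lstsq(A,b-a,rcond=None)[0]; P,Q=a+u*t[0],b+w*t[1]; return (P+Q)/2,np.linalg.norm(P-Q)
E
python3 - <<'E'
from h import *
s=bot.get_state()
print(proj('top',s['tcp_pos']),proj('side',s['tcp_pos']),proj('top',[0,0,0]),proj('side',[0,0,0]))
for uv in [(400,229),(282,249),(128,238),(280,223)]: print(uv,onplane('top',uv,20))
t=cv2.imread('pics/top0.png');c=t[195:275,110:290];cv2.imwrite('pics/t0a.png',cv2.resize(c,None,fx=4.4,fy=4.4,interpolation=2))
c=t[205:275,260:420];cv2.imwrite('pics/t0b.png',cv2.resize(c,None,fx=5,fy=5,interpolation=2))
t=cv2.imread('pics/side0.png');c=t[190:320,195:345];cv2.imwrite('pics/s0a.png',cv2.resize(c,None,fx=4.5,fy=4.5,interpolation=2))
E
```

```text
[425.79667951 334.97762059] [396.15383849 150.82548439] [201.63233591 426.44936674] [426.20756893 322.86277252]
(400, 229) [ 475.71792833 -506.96067158   20.        ]
(282, 249) [ 429.40941614 -204.22018045   20.        ]
(128, 238) [464.40647524 195.68111766  20.        ]
(280, 223) [ 496.56676715 -200.02837581   20.        ]
```

View pics/t0a.png

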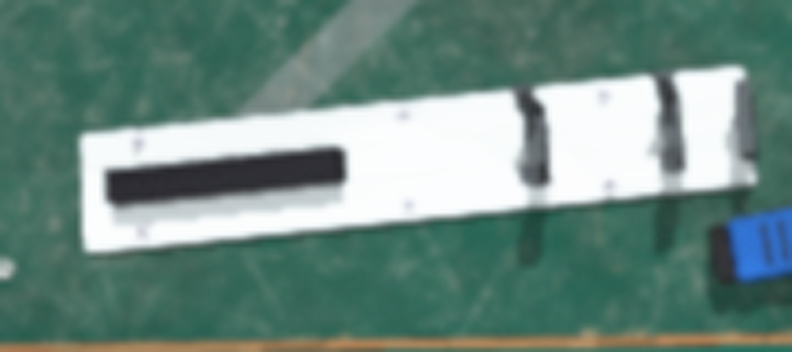

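View pics/t0b.png

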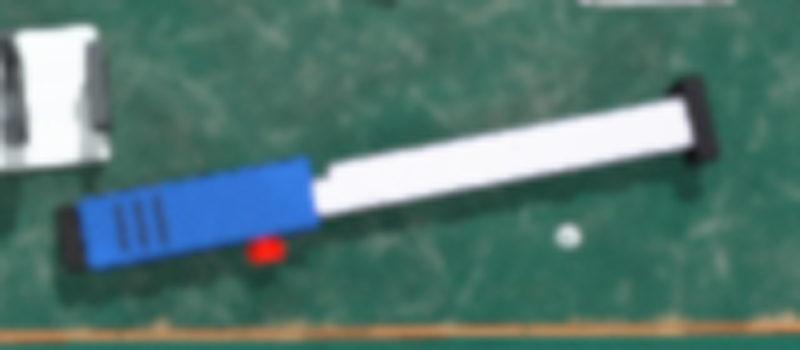

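View pics/s0a.png

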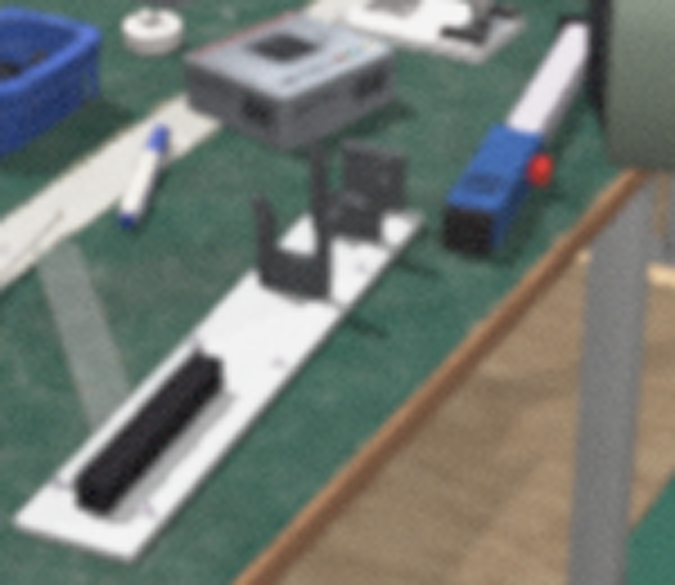

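```bash
cat > seg.py <<'E'
from h import *
def big(mask,roi):
    m=np.zeros_like(mask); x0,y0,x1,y1=roi; m[y0:y1,x0:x1]=mask[y0:y1,x0:x1]
    cs,_=cv2.findContours(m,cv2.RETR_EXTERNAL,cv2.CHAIN_APPROX_NONE)
    return max(cs,key=cv2.contourArea) if cs else None
def rect(n,c,z,mag=1):
    c=c.reshape(-1,2).astype(float)
    W=np.array([onplane(n,(p-(mag-1)/2)/mag,z)[:2] for p in c]).astype(np.float32)
    r=cv2.minAreaRect(W); b=cv2.boxPoints(r); e=b[1]-b[0];f=b[2]-b[1]
    L=e if np.linalg.norm(e)>np.linalg.norm(f) else f
    if L[1]<0:L=-L
    return np.array(r[0]),sorted(r[1]),np.arctan2(L[1],L[0])-np.pi/2
E
python3 - <<'E'
from seg import *
m=4
t=cv2.resize(cv2.imread('pics/top0.png'),None,fx=m,fy=m,interpolation=cv2.INTER_CUBIC)
hsv=cv2.cvtColor(t,cv2.COLOR_BGR2HSV);H,S,V=cv2.split(hsv)
A=lambda *r:[m*x for x in r]
blue=((H>100)&(H<125)&(S>150)&(V>100)).astype(np.uint8)
red=(((H<8)|(H>172))&(S>150)&(V>120)).astype(np.uint8)
white=((S<45)&(V>150)).astype(np.uint8)
black=((V<75)).astype(np.uint8)
for nm,k,roi,z in [('sleeve',blue,A(270,230,330,265),32),('bar',white,A(318,218,402,250),27),('cap',black,A(393,215,407,242),32),('button',red,A(305,245,325,262),16),('plate',white,A(122,205,285,256),8),('rest',black,A(130,225,192,245),30)]:
    c=big(k,roi); r=rect('top',c,z,m); print(nm,r[0].round(1),np.round(r[1],1),round(r[2],4), cv2.boundingRect(c))
# fork/dark regions
c,_=cv2.findContours(black,cv2.RETR_EXTERNAL,cv2.CHAIN_APPROX_NONE)
E
```

```text
sleeve [ 432.3 -248.5] [ 38.8 121.8] 0.174 (1101, 945, 197, 93)
bar [ 459.6 -403.2] [ 26.6 193.9] 0.1714 (1292, 899, 302, 94)
cap [ 470.4 -498.5] [26.2 55. ] 1.5112 (1572, 881, 43, 87)
button [ 413.6 -282.5] [11.7 18.9] 0.1491 (1238, 1011, 30, 20)Traceback (most recent call last):
  File "<stdin>", line 11, in <module>
  File "seg.py", line 8, in rect
    W=np.array([onplane(n,(p-(mag-1)/2)/mag,z)[:2] for p in c]).astype(np.float32)
                ~~~~~~~^^^^^^^^^^^^^^^^^^^^^^^
  File "h.py", line 13, in onplane
    p,v=ray(n,uv); return p+v*(z-p[2])/v[2]
        ~~~^^^^^^
  File "h.py", line 8, in ray
    K,k1,p,M=cam(n); d=np.array([(uv[0]-K[0,2])/K[0,0],(uv[1]-K[1,2])/K[1,1]])
             ~~~^^^
  File "h.py", line 6, in cam
    m=imaging.camera_model(n); return m['K'],m['k1'],np.array(m['position']),R.from_euler('xyz',m['rotation']).as_matrix()
ValueError: time passes only in moves, steps and waits
```

```bash
python3 - <<'E'
import re
s=open('h.py').read()
s=s.replace("def cam(n):","import functools\n@functools.lru_cache(None)\ndef cam(n):")
open('h.py','w').write(s)
E
cat > m0.py <<'E'
from seg import *
m=4
t=cv2.resize(cv2.imread('pics/top0.png'),None,fx=m,fy=m,interpolation=cv2.INTER_CUBIC)
hsv=cv2.cvtColor(t,cv2.COLOR_BGR2HSV);H,S,V=cv2.split(hsv)
A=lambda *r:[m*x for x in r]
blue=((H>100)&(H<125)&(S>150)&(V>100)).astype(np.uint8)
red=(((H<8)|(H>172))&(S>150)&(V>120)).astype(np.uint8)
white=((S<60)&(V>150)).astype(np.uint8)
black=((V<75)).astype(np.uint8)
for nm,k,roi,z in [('sleeve',blue,A(270,230,330,265),32),('bar',white,A(318,218,402,250),27),('cap',black,A(393,215,407,242),32),('button',red,A(305,245,325,262),16),('plate',white,A(122,205,285,256),8),('rest',black,A(130,225,192,245),30)]:
    c=big(k,roi); r=rect('top',c,z,m); print(nm,r[0].round(1),np.round(r[1],1),round(r[2],4), cv2.boundingRect(c))
E
python3 m0.py
```

```text
sleeve [ 432.3 -248.5] [ 38.8 121.8] 0.174 (1101, 945, 197, 93)
bar [ 459.5 -402.9] [ 26.6 194.4] 0.1714 (1291, 899, 303, 94)
cap [ 470.4 -498.5] [26.2 55. ] 1.5112 (1572, 881, 43, 87)
button [ 413.6 -282.5] [11.7 18.9] 0.1491 (1238, 1011, 30, 20)
plate [4.82e+02 3.00e-01] [ 75.2 403.8] 0.0852 (511, 839, 618, 171)
rest [470.5 107. ] [ 18.  136.3] 0.0824 (540, 918, 211, 46)
```

```bash
python3 - <<'E'
from seg import *
t=cv2.imread('pics/top0.png');c=t[203:250,218:288];cv2.imwrite('pics/t0c.png',cv2.resize(c,None,fx=11,fy=11,interpolation=2))
t=cv2.imread('pics/side0.png');c=t[220:310,200:290];cv2.imwrite('pics/s0c.png',cv2.resize(c,None,fx=6.5,fy=6.5,interpolation=2))
for uv in [(241.2,269.1),(215.7,297.8)]: print(onplane('side',uv,30).round(1))
E
```

```text
[472.   46.7  30. ]
[457.7 182.6  30. ]
```

View pics/t0c.png

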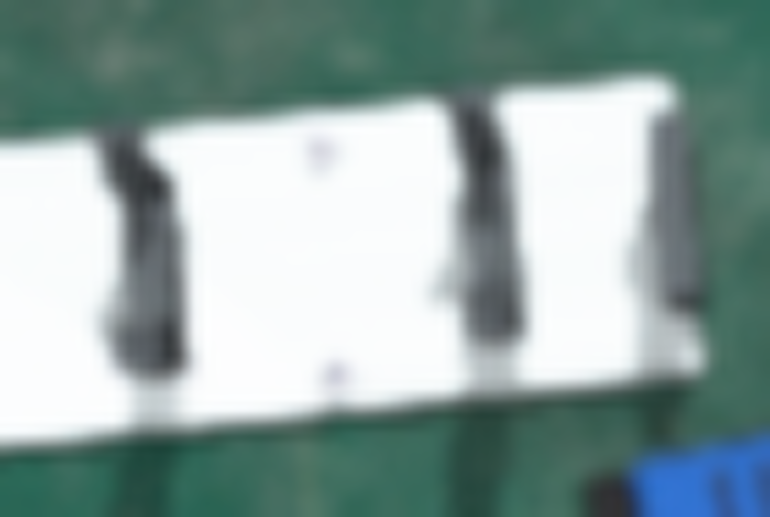

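View pics/s0c.png

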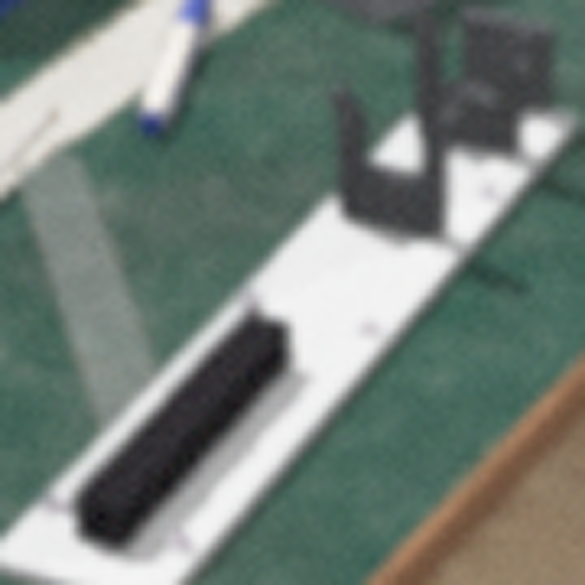

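```bash
python3 - <<'E'
from seg import *
a=0.0845;d=np.array([-np.sin(a),np.cos(a)]);x=np.array([np.cos(a),np.sin(a)])
P0=np.array([480.9,1.4])
def loc(p): q=p[:2]-P0; return np.round([q@x,q@d],1)
T=lambda u,v:(218+u/11-.45,203+v/11-.45)
S=lambda u,v:(200+u/6.5-.42,220+v/6.5-.42)
for nm,uv,z in [('f1 +x top',T(122,133),71),('f1 -x',T(165,377),8),('f1 -x',T(150,377),71),('f2 +x top',T(468,97),71),('f2 -x',T(500,345),8),('wall +x',T(665,112),51),('wall -x',T(685,308),51)]:
    print(nm,loc(onplane('top',uv,z)))
print('side')
for nm,uv,z in [('f1 +x post top',S(340,90),71),('f1 -x post top',S(432,10),71),('f1 base +x',S(345,212),8),('f1 base -x',S(440,236),8),('rest nw top',S(82,497),30),('rest bottom near -x',S(125,548),8),('rest far +x top',S(255,315),30),('rest far -x top',S(287,330),30)]:
    print(nm,loc(onplane('side',uv,z)))
E
```

```text
f1 +x top [ 26.2 -77.9]
f1 -x [-23.4 -74.9]
f1 -x [-29.5 -79.8]
f2 +x top [  26.3 -156.6]
f2 -x [ -23.9 -154.9]
wall +x [  21.3 -200.2]
wall -x [ -24.2 -200.3]
side
f1 +x post top [ 20.9 -71. ]
f1 -x post top [  16.7 -155. ]
f1 base +x [ 22.3 -76.7]
f1 base -x [-23.5 -75.2]
rest nw top [  3.2 179.8]
rest bottom near -x [-10.5 174.8]
rest far +x top [ 2.9 44. ]
rest far -x top [-13.7  48.6]
```

```bash
cat >> h.py <<'E'
def dn(a): return [np.pi,0,a+np.pi/2-YF]
YF=0
E
python3 - <<'E'
from h import *
for yf in (0,np.pi):
    for p,a in [((450.2,-349.1,120),.173),((482.7,-20.5,120),.0845),((475,70,40),.0845)]:
        q=solve_ik(p,[np.pi,0,a+np.pi/2-yf]); print(yf,None if q is None else np.round(q,2))
E
```

```text
0 [-0.79  0.46 -0.3   0.82  0.    0.61]
0 [-0.2   0.32 -0.52  0.73  0.    1.29]
0 [-0.01  0.43 -0.61  0.53  0.    1.48]
3.141592653589793 [-0.79  0.46 -0.3   0.82  0.   -2.53]
3.141592653589793 [-0.2   0.32 -0.52  0.73  0.   -1.85]
3.141592653589793 [-0.01  0.43 -0.61  0.53  0.   -1.66]
```

```bash
python3 - <<'E'
from h import *
a=.173
bot.move_ptp([450.2,-349.1,110],dn(a))
for n in("side","top"): cv2.imwrite(f"pics/{n}1.png",imaging.capture(n))
s=bot.get_state(); print(s['t'],s['tcp_pos'],s['orientation'],s['opening'])
print(bot.movel([450.2,-349.1,4.5],max_speed=120,threshold=12))
s=bot.get_state(); print(s['t'],s['tcp_pos'],s['contact_force'])
bot.grip(0.0,60); bot.dwell(.1)
s=bot.get_state(); print(s['t'],s['tcp_pos'],s['contact_force'],s['opening'])
cv2.imwrite("pics/top2.png",imaging.capture("top"))
E
python3 - <<'E'
import cv2,numpy as np
a=cv2.imread('pics/top1.png')[200:280,260:420];b=cv2.imread('pics/top2.png')[200:280,260:420]
cv2.imwrite('pics/c1.png',cv2.resize(np.vstack([a,b]),None,fx=3.7,fy=3.7,interpolation=2))
E
```

```text
1.2917 [ 449.87600954 -350.51583431  110.72967155] [3.14105306e+00 1.36603834e-03 1.74143028e+00] 0.9999800467299246
False
2.3167 [ 450.65014085 -349.62382806    5.19476169] [-0.47603151  0.57385304  0.29559174]
3.0167 [ 450.2513669  -349.29760237    4.91943559] [-0.88117886 -0.07080907  5.31034041] 0.24717220183542407
```

View pics/c1.png

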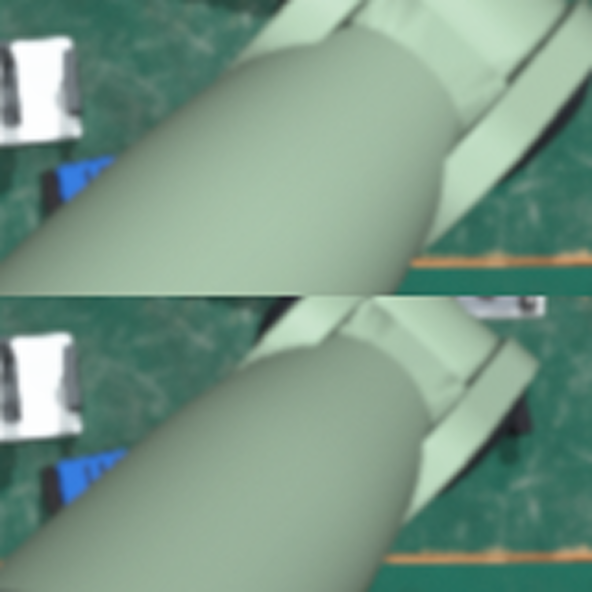

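```bash
cat >> h.py <<'E'
AC=.0845; DC=np.array([-np.sin(AC),np.cos(AC)]); XC=np.array([np.cos(AC),np.sin(AC)]); SEAT=np.array([480.9,1.0])
def cr(x,y,z): p=SEAT+x*XC+y*DC; return [p[0],p[1],z]
def pr(): 
    s=bot.get_state(); print(round(s['t'],2),s['tcp_pos'].round(1),s['orientation'].round(3),'F',s['contact_force'].round(1),'op',round(s['opening'],3))
def snap(k):
    for n in("side","top"): cv2.imwrite(f"pics/{n}{k}.png",imaging.capture(n))
E
python3 - <<'E'
from h import *
bot.movel([450.2,-349.1,115],max_speed=130); pr()
bot.movel(cr(0,-22,110),rot=dn(AC),max_speed=130); pr()
bot.movel(cr(0,-22,78),max_speed=100); bot.dwell(.2); pr(); snap(3)
E
python3 - <<'E'
import cv2,numpy as np
a=cv2.imread('pics/top3.png')[190:270,110:300]
cv2.imwrite('pics/c2.png',cv2.resize(a,None,fx=4,fy=4,interpolation=2))
a=cv2.imread('pics/side3.png')[170:310,190:330]
cv2.imwrite('pics/c3.png',cv2.resize(a,None,fx=4.2,fy=4.2,interpolation=2))
E
```

```text
4.07 [ 449.5 -348.4  113.9] [-3.140e+00 -2.000e-03  1.744e+00] F [ 0.6  0.8 -5.6] op 0.246
6.75 [482.8 -21.3 110. ] [-3.142  0.     1.655] F [-0.3  0.1 -4.7] op 0.246
7.42 [483.4 -21.1  78.7] [3.14  0.    1.655] F [-0.8 -0.3 -4.9] op 0.245
```

View pics/c2.png

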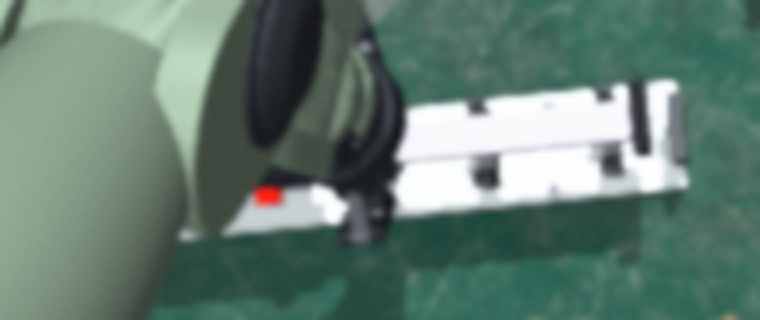

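View pics/c3.png

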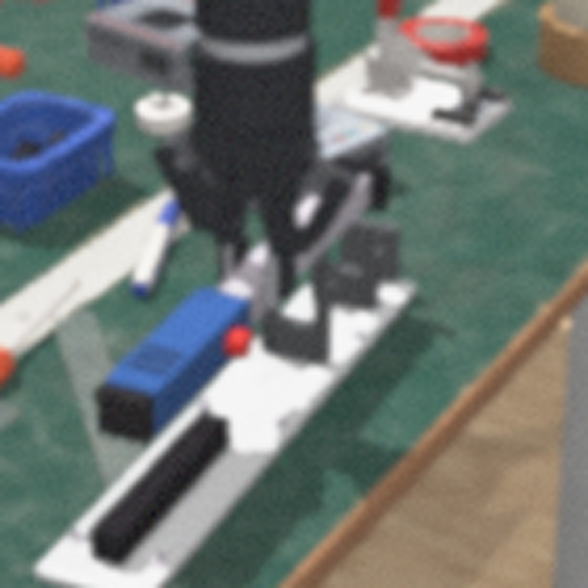

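```bash
python3 - <<'E'
from h import *
def loc(uv,z,n='top'): q=onplane(n,uv,z)[:2]-SEAT; return np.round([q@XC,q@DC],1)
T=lambda u,v:(110+u/4-.4,190+v/4-.4)
print('cap',loc(T(640,82),105.7),loc(T(643,154),105.7),loc(T(630,118),105.7),loc(T(650,118),105.7))
for u,v in [(420,107),(420,161),(600,98),(600,145)]: print('bar',loc(T(u,v),100.7))
im=cv2.imread('pics/top3.png'); b,g,r=cv2.split(cv2.resize(im[190:270,110:300],None,fx=4,fy=4,interpolation=cv2.INTER_CUBIC))
for u in (430,480,500,600): print(u,[int(x) for x in g[80:200:4,u]])
E
```

```text
cap [  21.7 -181.4] [ -21.8 -179.1] [   0.6 -173.4] [  -0.7 -185.4]
bar [ 20.9 -47.3]
bar [-11.8 -44.9]
bar [  15.2 -156.3]
bar [ -13.2 -153.7]
430 [111, 108, 108, 109, 108, 120, 185, 241, 253, 253, 252, 250, 248, 248, 249, 249, 248, 249, 246, 228, 227, 246, 254, 253, 254, 254, 254, 254, 254, 254]
480 [112, 109, 107, 106, 104, 102, 92, 84, 123, 200, 243, 250, 249, 249, 249, 249, 249, 244, 209, 157, 135, 127, 102, 71, 61, 73, 108, 167, 216, 231]
500 [112, 112, 110, 119, 175, 234, 253, 253, 253, 251, 249, 249, 249, 249, 249, 249, 249, 239, 201, 191, 201, 200, 197, 195, 189, 173, 179, 215, 241, 239]
600 [110, 109, 103, 90, 94, 142, 210, 244, 249, 249, 249, 249, 249, 249, 244, 210, 170, 164, 166, 152, 147, 164, 179, 197, 220, 232, 233, 231, 203, 138]
```

```bash
python3 - <<'E'
from h import *
print(bot.movel(cr(0,-22,34.5),max_speed=50,threshold=8)); pr(); bot.dwell(.1); pr(); snap(4)
E
python3 - <<'E'
import cv2,numpy as np
a=cv2.imread('pics/top4.png')[190:270,110:300]
a=cv2.resize(a,None,fx=3,fy=3,interpolation=2)
b=cv2.imread('pics/side4.png')[170:310,190:330]
cv2.imwrite('pics/c4.png',a)
cv2.imwrite('pics/c5.png',cv2.resize(b,None,fx=4.2,fy=4.2,interpolation=2))
E
```

```text
True
8.34 [482.  -20.8  34.9] [-3.14  -0.     1.655] F [-0.4  0.1  5.4] op 0.241
8.44 [482.  -20.8  34.9] [-3.14  -0.     1.655] F [-0.6  0.5  6.1] op 0.243
```

View pics/c4.png

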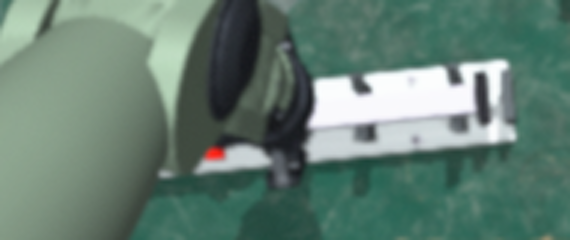

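View pics/c5.png

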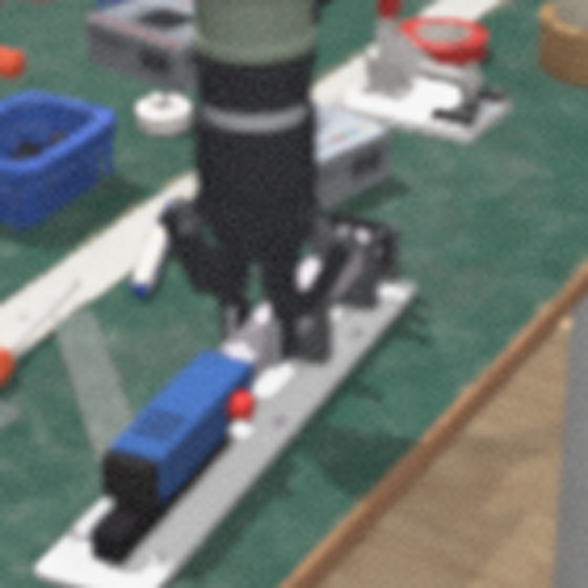

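```bash
python3 - <<'E'
from h import *
bot.grip(1.0); bot.dwell(.25); pr()
bot.movel(cr(0,-22,120),max_speed=150); pr(); bot.move_ptp(cr(-1.5,-160,190),dn(AC)); pr(); snap(5)
E
python3 - <<'E'
import cv2,numpy as np
a=cv2.imread('pics/top5.png')[190:270,110:300]
a=cv2.resize(a,None,fx=4,fy=4,interpolation=2)
b=cv2.imread('pics/side5.png')[170:310,190:330]
cv2.imwrite('pics/c6.png',a)
cv2.imwrite('pics/c7.png',cv2.resize(b,None,fx=4.2,fy=4.2,interpolation=2))
E
```

```text
9.43 [480.4 -20.5  33.8] [-3.137e+00 -1.000e-03  1.655e+00] F [ 0.2  0.  -0.6] op 1.004
10.16 [482.3 -20.8 119.5] [-3.136e+00 -1.000e-03  1.655e+00] F [ 0.1 -0.6 -0.2] op 1.001
10.82 [ 491.9 -157.9  188.7] [-3.140e+00 -2.000e-03  1.655e+00] F [ 0.8  0.2 -0.2] op 1.001
```

View pics/c6.png

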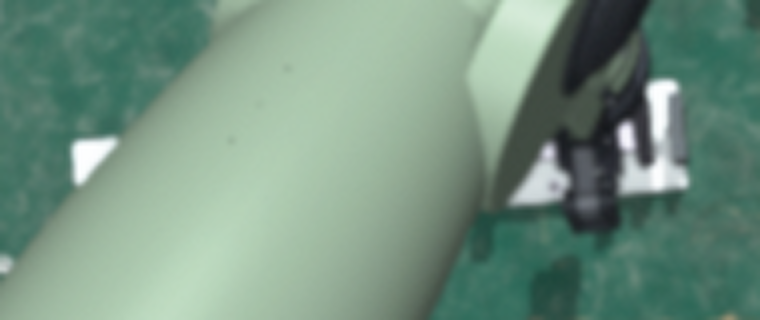

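View pics/c7.png

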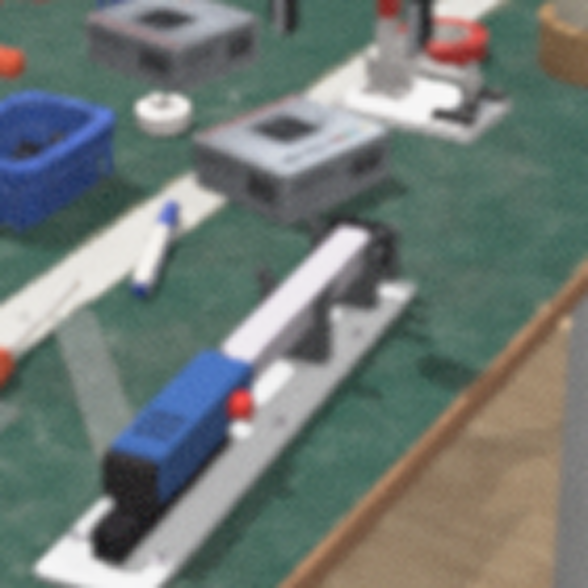

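```bash
python3 - <<'E'
from h import *
def loc(uv,z,n='side'): q=onplane(n,uv,z)[:2]-SEAT; return np.round([q@XC,q@DC],1)
im=cv2.imread('pics/side5.png'); h=cv2.cvtColor(im,cv2.COLOR_BGR2HSV)
m=(((h[...,0]<8)|(h[...,0]>172))&(h[...,1]>130)&(h[...,2]>90)); m[:240]=0;m[:,:220]=0;m[:,270:]=0
v,u=np.nonzero(m);print(len(u),u.mean(),v.mean(),loc((u.mean(),v.mean()),46))
bot.move_ptp(cr(-1.5,50,110),dn(AC)); pr()
print(bot.movel(cr(-1.5,50,28),max_speed=110,threshold=10)); bot.dwell(.1); pr(); snap(6)
E
python3 - <<'E'
import cv2,numpy as np
b=cv2.imread('pics/side6.png')[170:310,190:330]
cv2.imwrite('pics/c8.png',cv2.resize(b,None,fx=4.2,fy=4.2,interpolation=2))
E
```

```text
28 246.64285714285714 265.7142857142857 [-22.2  48.6]
11.82 [475.9  50.5 110.4] [3.141e+00 1.000e-03 1.656e+00] F [ 0.9 -0.  -0.4] op 1.004
False
12.82 [476.   50.6  28.8] [3.14  0.    1.655] F [-0.5  1.   0.4] op 0.995
```

View pics/c8.png

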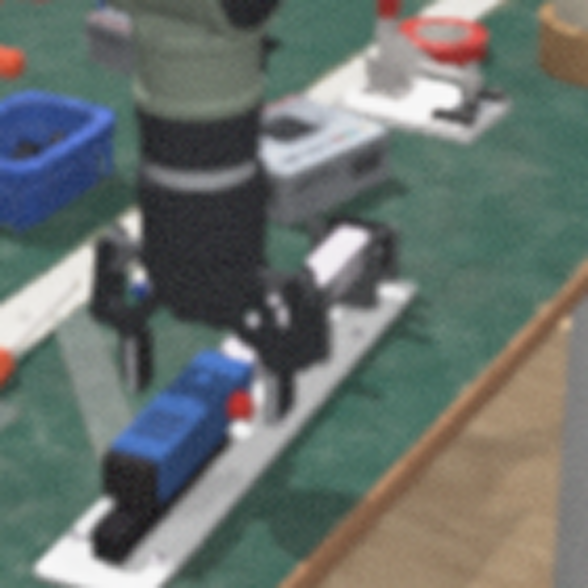

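```bash
python3 - <<'E'
from h import *
bot.grip(0.0,25); bot.dwell(.15); pr(); snap(7)
E
python3 - <<'E'
import cv2,numpy as np
b=cv2.imread('pics/side7.png')[170:310,190:330]
cv2.imwrite('pics/c9.png',cv2.resize(b,None,fx=4.2,fy=4.2,interpolation=2))
E
```

```text
13.55 [476.9  50.9  28.8] [ 3.138 -0.     1.655] F [2.9 0.8 5.6] op 0.453
```

View pics/c9.png

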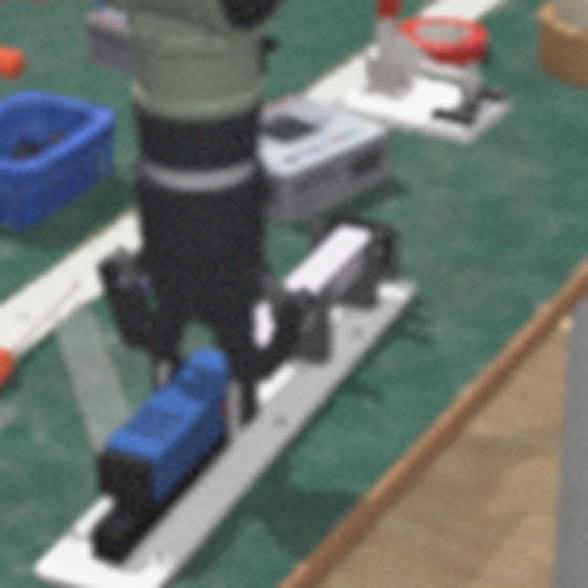

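```bash
python3 - <<'E'
from h import *
print(bot.movel(cr(-1.5,72,28.8),max_speed=40,threshold=25)); pr(); bot.dwell(.1); snap(8)
E
python3 - <<'E'
import cv2,numpy as np
b=cv2.imread('pics/side8.png')[170:310,190:330]
cv2.imwrite('pics/c10.png',cv2.resize(b,None,fx=4.2,fy=4.2,interpolation=2))
b=cv2.imread('pics/top8.png')[190:270,110:300]
cv2.imwrite('pics/c11.png',cv2.resize(b,None,fx=4.2,fy=4.2,interpolation=2))
E
```

```text
False
14.35 [473.2  72.9  28.8] [-3.141e+00 -1.000e-03  1.656e+00] F [ 0.2 -2.1  4.1] op 0.456
```

View pics/c10.png

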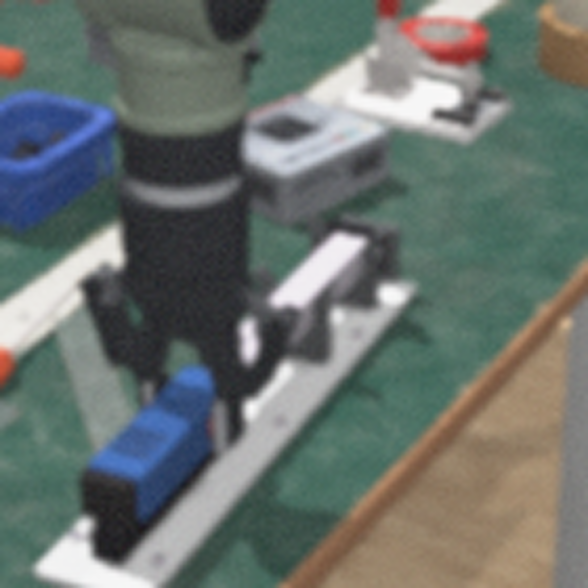

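View pics/c11.png

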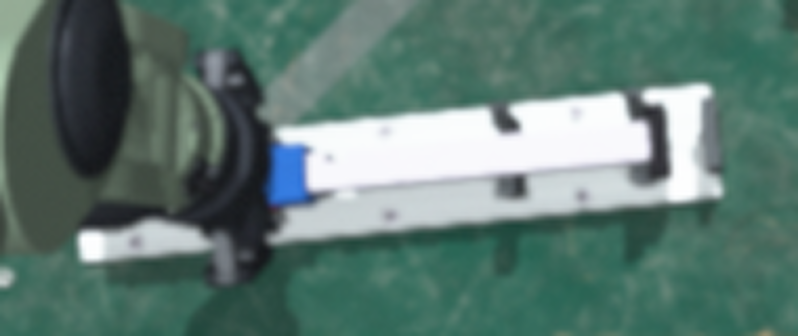

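```bash
python3 - <<'E'
from h import *
def loc(uv,z): q=onplane('top',uv,z)[:2]-SEAT; return np.round([q@XC,q@DC],1)
T=lambda u,v:(110+u/4.2-.4,190+v/4.2-.4)
print('sl edge',loc(T(306,172),62),'cap inner',loc(T(650,145),62),'outer',loc(T(667,141),62))
E
```

```text
sl edge [-0.5 42.2] cap inner [  -5.4 -163.3] outer [  -4.  -173.6]
```

```bash
python3 - <<'E'
from h import *
bot.grip(1.0); pr()
bot.movel(cr(0,128,29),max_speed=80,threshold=10); pr(); snap(9)
bot.grip(0.0,25); bot.dwell(.15); pr()
E
python3 - <<'E'
import cv2,numpy as np
b=cv2.imread('pics/side9.png')[170:310,180:320]
cv2.imwrite('pics/c12.png',cv2.resize(b,None,fx=4.2,fy=4.2,interpolation=2))
b=cv2.imread('pics/top9.png')[190:270,110:300]
cv2.imwrite('pics/c13.png',cv2.resize(b,None,fx=4.2,fy=4.2,interpolation=2))
E
```

```text
15.07 [473.3  72.7  28.7] [-3.142 -0.     1.655] F [ 0.1  0.1 -0.1] op 1.002
15.93 [470.  128.5  29. ] [-3.142  0.     1.655] F [-0.3  0.4 -0.5] op 1.0
16.68 [470.4 128.4  29.2] [3.141 0.    1.655] F [-0.1 -0.4  2.2] op 0.421
```

View pics/c12.png

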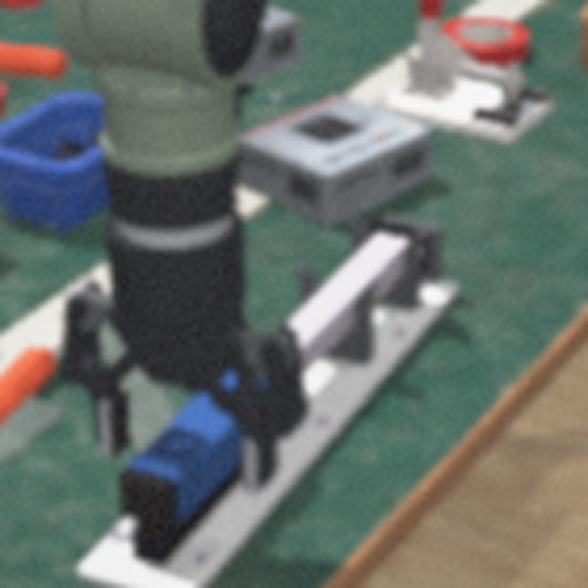

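View pics/c13.png

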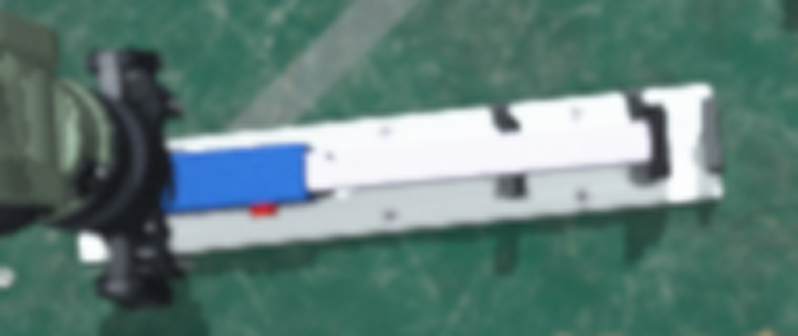

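```bash
python3 - <<'E'
from h import *
for k in range(1):
    print(bot.movel(cr(0,156,29.2),max_speed=25,threshold=7)); pr(); snap(10)
E
python3 - <<'E'
import cv2,numpy as np
b=cv2.imread('pics/side10.png')[170:310,180:320]
cv2.imwrite('pics/c14.png',cv2.resize(b,None,fx=4.2,fy=4.2,interpolation=2))
b=cv2.imread('pics/top10.png')[190:270,110:300]
cv2.imwrite('pics/c15.png',cv2.resize(b,None,fx=4.2,fy=4.2,interpolation=2))
E
```

```text
True
17.64 [468.  153.1  29.2] [-3.142e+00  3.000e-03  1.655e+00] F [ 0.1 -1.4  3.7] op 0.417
```

View pics/c15.png

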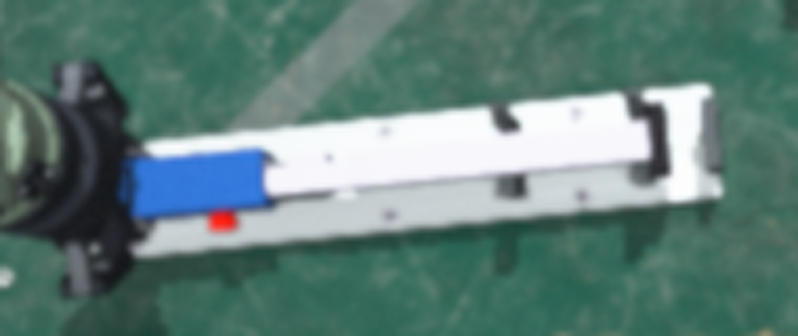

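```bash
python3 - <<'E'
from h import *
print(bot.movel(cr(0,143,29.2),max_speed=30,threshold=10)); pr()
bot.grip(1.0); bot.dwell(.1); pr()
bot.movel(cr(0,143,130),max_speed=150); 
bot.move_ptp([330,260,220],dn(AC)); bot.dwell(.1); pr(); snap(11)
E
python3 - <<'E'
import cv2,numpy as np
b=cv2.imread('pics/side11.png')[170:310,180:320]
cv2.imwrite('pics/c16.png',cv2.resize(b,None,fx=4.2,fy=4.2,interpolation=2))
b=cv2.imread('pics/top11.png')[190:270,110:300]
cv2.imwrite('pics/c17.png',cv2.resize(b,None,fx=4.2,fy=4.2,interpolation=2))
E
```

```text
False
18.19 [468.9 143.3  29.1] [-3.141  0.004  1.654] F [0.9 1.7 1.9] op 0.418
18.83 [468.8 143.4  29.2] [-3.141  0.005  1.654] F [ 0.1 -0.5  1. ] op 0.998
20.58 [330.7 259.3 219. ] [-3.140e+00  1.000e-03  1.654e+00] F [-0.1 -0.2 -0.3] op 0.998
```

View pics/c16.png

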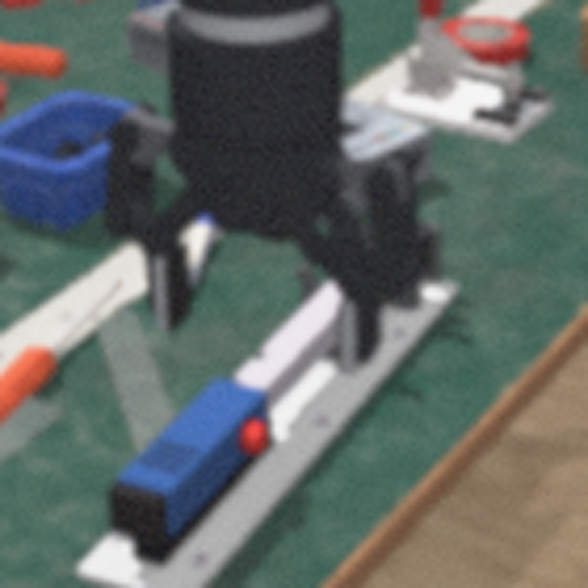

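View pics/c17.png

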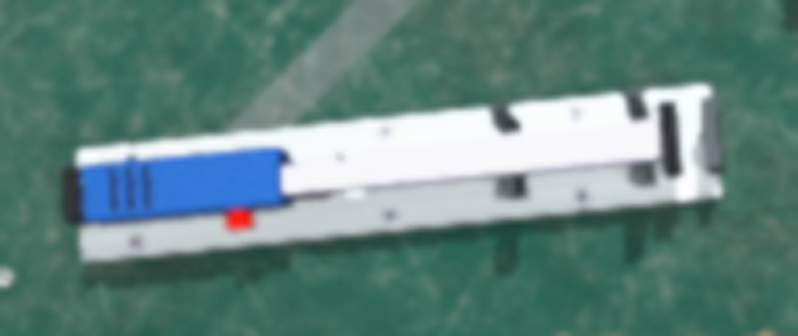

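```bash
python3 - <<'E'
from seg import *
m=4
t=cv2.resize(cv2.imread('pics/top11.png'),None,fx=m,fy=m,interpolation=cv2.INTER_CUBIC)
H,S,V=cv2.split(cv2.cvtColor(t,cv2.COLOR_BGR2HSV))
A=lambda *r:[m*x for x in r]
loc=lambda p:np.round([(p-SEAT)@XC,(p-SEAT)@DC],1)
blue=((H>100)&(H<125)&(S>150)&(V>100)).astype(np.uint8)
red=(((H<8)|(H>172))&(S>150)&(V>120)).astype(np.uint8)
black=(V<75).astype(np.uint8)
for nm,k,roi,z in [('sleeve',blue,A(120,215,185,255),62),('button',red,A(155,235,180,250),46),('cap',black,A(264,210,276,235),62)]:
    c=big(k,roi); r=rect('top',c,z,m); print(nm,loc(r[0]),np.round(r[1],1),round(r[2],4))
E
```

```text
sleeve [ -0.7 116.9] [ 33.6 122.5] 0.0767
button [-22.6  88.6] [ 9.6 14. ] 0.0279
cap [  -3.3 -174.9] [ 6.  39.2] -1.4889
```

```bash
python3 - <<'E'
from seg import *
m=4
A=lambda *r:[m*x for x in r]
loc=lambda p:np.round([(p-SEAT)@XC,(p-SEAT)@DC],1)
for f in ('0','4','9','10','11'):
    t=cv2.resize(cv2.imread(f'pics/top{f}.png'),None,fx=m,fy=m,interpolation=cv2.INTER_CUBIC)
    H,S,V=cv2.split(cv2.cvtColor(t,cv2.COLOR_BGR2HSV))
    red=(((H<8)|(H>172))&(S>120)&(V>100)).astype(np.uint8)
    c=big(red,A(150,232,330,262))
    if c is None: continue
    r=rect('top',c,16 if f=='0' else 46,m); W=np.array([onplane('top',(p-1.5)/m,46)[:2]-SEAT for p in c.reshape(-1,2)])@np.c_[XC,DC]
    print(f,np.round(r[1],1),W.min(0).round(1),W.max(0).round(1))
t=cv2.resize(cv2.imread('pics/top11.png'),None,fx=m,fy=m,interpolation=cv2.INTER_CUBIC)
g=t[...,1].astype(int)
# green profile along the bar centre line at z=57/62
for y0,y1,z in [(46,70,62),(-190,-158,62)]:
    for y in range(y0,y1,2):
        P=SEAT+y*DC-1*XC; u,v=proj('top',[P[0],P[1],z]); print(y,t[int(round(v*m+1.5)),int(round(u*m+1.5))].tolist(),end=' ')
    print()
P=lambda u,v:(110+u/4.2-.4,190+v/4.2-.4)
E
```

```text
0 [12.2 20.3] [ -98.6 -285.3] [ -86.5 -265.6]
4 [10.7 16. ] [-28.6  43.5] [-17.7  59.5]
9 [ 4.3 14.1] [-21.2  66.6] [-16.9  80.7]
10 [10.8 15.3] [-28.3  90.5] [-17.5 105.9]
11 [10.3 15.3] [-28.1  80.9] [-17.7  96.3]
46 [251, 247, 247] 48 [251, 247, 247] 50 [251, 247, 248] 52 [252, 247, 248] 54 [248, 241, 241] 56 [229, 210, 204] 58 [202, 153, 135] 60 [203, 122, 74] 62 [215, 116, 48] 64 [221, 121, 52] 66 [220, 121, 51] 68 [220, 121, 52] 
-190 [248, 248, 243] -188 [252, 251, 248] -186 [252, 252, 250] -184 [248, 247, 242] -182 [207, 205, 198] -180 [140, 137, 131] -178 [88, 83, 80] -176 [62, 55, 55] -174 [63, 56, 56] -172 [100, 92, 91] -170 [160, 150, 151] -168 [219, 209, 210] -166 [247, 240, 241] -164 [253, 248, 249] -162 [252, 248, 248] -160 [252, 248, 248]
```

```bash
python3 - <<'E'
from h import *
bot.sign_off(); pr()
E
```

```text
the job is handed in; nothing more can be done
the job is handed in; nothing more can be done
```

The bar is lying in the cradle with its sleeve at the next notch and the button popped out. I handed the job in at about 20.6 s of the 54 s allowed. The sign-off gives no verdict.

**What I did:** I laid the bar in the cradle and let go. I then squeezed the button to 38.5 mm over the jaws (39 mm is fully pressed) and slid the sleeve part-way. After letting go, I gripped the plain part of the sleeve and pulled until the force stop tripped as the button popped out. The pull had dragged the bar along until its cap reached the fork, so I moved the locked bar back about 10 mm. The gripper is open and clear.

**Last checks, from the final top and side pictures:**

| Check | Measured | Required |
|---|---|---|
| Sleeve position, from the bare bar length (228 mm now, 193 mm nominal at the start) | about 35 mm | 31–39 mm |
| Button face, sideways from the seat line (popped out before sliding: 28.6 mm) | 28.1 mm | joint under 2 mm, so this counts as out |
| Bar along the cradle | about +8 mm | within 16 mm |
| Bar sideways, at the sleeve | about −1 mm | within 8 mm |
| Angle to the cradle, from the sleeve outline | about 0.01 rad | under 0.08 rad |

- **Not measured:** I did not measure the bar's final height. It made contact in the cradle at the height expected from the dimensions. I also did not measure the bystanders; the arm stayed clear of them and the relay box and marker look unmoved.
- **Disagreement:** The distance between the dark cap outline and the sleeve's centre gave 33 mm for the sleeve. That outline came out too small (6 mm long, not 12), so I trusted the edge measurement. Both values are inside the limits.

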